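# Uncover a palm sugar sample and hold the loupe at its focal height

## Robot

A 7-joint arm with a two-finger parallel gripper is mounted at the origin on the work surface. World frame = base frame: x ahead of the robot, y to its left, z up, the work surface at z = 0. Lengths are in m, angles in rad, forces in N, time in s.
With the tool pointing down it reaches from about 0.35 to 0.9 m from the base axis. Payload 7.2 kg.
Tool frame: the origin (TCP) lies between the finger pads; the fingertips stand 11 mm ahead of it and the grasp point (between the pads) lies 8 mm behind it; z points along the fingers, y is the line along which they close (so a half turn about z gives the same grasp; the last joint's range is limited). The gripper opens to 85 mm and grips with 20 to 120 N. Pads are 22 mm wide; open, the fingers measure 114 mm over their backs; the gripper's body (76 mm by 85 mm) begins 54 mm behind the grasp point. The pads swing forward as they close: fully open they stand 13 mm farther back than shut.
Start: joints at [-1.358, 0.411, -0.013, 1.596, 0.006, 1.134, -0.082], TCP at [0.173, 0.601, 0.22] pointing down, gripper open.
Joint ranges: [-2.95, 2.95], [-0.29, 1.99], [-1.47, 1.44], [0.14, 2.54], [-1.03, 4.17], [0.13, 1.85], [-2.86, 2.86]. Speed limits (rad/s): [2.39, 2.39, 3.01, 3.01, 3.14, 3.14, 3.14].

## Interface

Orientations are given as a unit quaternion [x, y, z, w].
In Python, from workcell import robot gives the robot as it stands. Calls block until the motion is done:
- robot.goto(position, orientation): joint-space move of the TCP to a pose.
- robot.line_to(position, rotation=None, velocity=0.15, threshold=None): straight line of the TCP; rotation=None keeps the orientation; velocity is the mean speed in m/s. With threshold (N) it stops when the force on the tool has changed by that much, and returns True; else False.
- robot.movej(angles): joint-space move.
- robot.open_gripper() and robot.close_gripper(): open the fingers fully, or close them until they stop; the grip force is fixed at half the most.
- robot.dwell(seconds).
- robot.ik(position, orientation): joint angles nearest the present ones, or None.
- robot.capture(name): name is "scene" or "side" or "wrist"; returns the picture (480x640x3 uint8, blue, green, red); there is no depth.
- robot.camera_params(name): a dict with "fx", "fy", "cx", "cy" (pixels), "dist_coeffs" ([k1, k2, p1, p2, k3] as OpenCV has them; the pictures are not rectified), "extrinsics" (4x4, takes a point from camera to world coordinates); the wrist camera has in their place "tool_from_camera" (4x4, takes a point from camera to tool coordinates, whose origin is the TCP and whose axes are the flange's). Camera axes: x right, y up, looking along -z (the intrinsics and any distortion apply to the point x, -y, -z); pixel columns grow to the right and rows downward; lengths in m; the calibration is good to about 2 mm. A picture is of the moment at which its call begins: read the wrist's pose just before it. camera_params takes no time and is no camera call.
A pose or a line that the arm cannot do raises robot.IKError and nothing moves.
- robot.sign_off(): hands the job in; it is judged then, once.
Trained networks look in the newest picture that a camera, given by its name, has taken for a name from the list of things; names that differ only in an ending like _2 or _b are one class to them, and where a whole thing is asked for, a point or a joint stands for the part that bears it (a point fixed in the world has none). Each returns a list of dicts, best first, with "p" (0 to 1); they miss things now and then, are a little off and sometimes report something else, mostly with a low value. They report only what shows in the picture. A call takes as long as a camera call.
- robot.spot_in(camera, thing): "xyz" ([x, y, z] in m, in the coordinates of the camera as it stood for that picture, good to about 4 mm: the middle of the surface that is visible of it).
- robot.spot_point(camera, thing): "xyz" ([x, y, z] in m, in the coordinates of the camera as it stood for that picture, good to about 4 mm: a listed point, or the origin of a listed thing).
Readings, each from a call of its own:
- robot.current_time(): time.
- robot.current_joint_positions(): joint angles.
- robot.current_joint_vel(): joint speeds.
- robot.current_joint_torque(): joint torques, N m.
- robot.current_tcp_pos(): TCP position.
- robot.current_ee_rot(): TCP orientation.
- robot.current_wrist_force(): force on the tool from outside, world axes, zero at the start.
- robot.current_torque(): the same for the moment, N m.
- robot.current_opening(): finger opening in m.
- robot.current_gripper_force(): force on a finger pad.
Only numpy, scipy, OpenCV 4.12 (cv2) and the standard library are available. Lean on these libraries where they do the work, as an engineer would, in place of code of your own. Each camera call takes 0.05 s, during which the arm holds its last target. There are 200 camera calls.

## Task

Lift the roof-shaped cover off the sample sweet on the inspection stand and hang it astride the bamboo bar, its ridge along the bar and hanging free, then let go of it. Then take the loupe by its handle and hold it level and still over the sample, the lens centred on the sweet and at the height marked by the collar on the stand's gauge post, without touching the stand; finish while still holding it there. Do not move the collar or disturb the other things on the table, and do not drop the cover.

Things in the scene. Friction and masses are not known exactly. Their poses are not given: they have to be found in the camera images.
- cover_mid (a point): Roof-shaped (inverted V) leaf-strip cover, open at both ends, standing over the sample; 90 mm long along its ridge (x), 94 mm across the foot (y), 130 mm tall, 4 mm walls 23 degrees from vertical, 55 to 105 g. This point is on its middle line, half-way up, 65 mm above the foot. Hung astride the bar, it lies about 11 mm below the bar's centre line; z up.
- fin (a point): Middle of the cover's upright grip fin on the ridge, 45 mm above cover_mid; same axes. The fin is 10 mm thick (y), 60 mm long (x); its top is 20 mm above this point and it stands clear of the slopes down to 7 mm below this point.
- bar (a point): Middle of the bamboo bar's centre line, 170 mm above the table; fixed. Bar 18 mm thick, 250 mm long, level along x; z up. It stands on two posts 16 mm thick, 110 mm either side of the middle, over a foot plank 260 x 40 x 12 mm. It is left or right of the stand, with the loupe on the other side.
- sample (a point): Centre of the top of the sample sweet (disc in a dark leaf ring, 46 mm across, under the cover at the start) on the fixed wooden stand, 38 mm above the table. x points from it to the gauge post, z up. The tray, 110 mm wide, 12 mm thick, reaches 63 mm to -x and 117 mm to +x. The gauge post, 12 mm thick, its top 152 mm above the table, stands 90 mm to +x.
- mark (a point): Centre of the collar on the gauge post (dark steel disc 28 mm across, 6 mm thick): its height is the focal height for the lens's centre, between 85 and 135 mm above the table. z up. It slides stiffly on the post (about 4 N) and must not be moved.
- lens (a point): Centre of the loupe's lens, 7 mm above its underside. The loupe lies flat on the table: steel ring 72 mm across, 14 mm tall, round a clear lens, with a straight black handle that runs from 36 to 134 mm to -x of this point; 170 mm long, 55 to 105 g. z is the lens axis (up as it lies), x points from handle to lens.
- grip (a point): A good place to grip the loupe, on the handle 70 mm to -x of the lens centre, near the balance point; same axes as the lens. The handle is 20 mm wide (y) and 22 mm tall and lies flat on the table; this point is at half its height, 11 mm up.
- sweet_a_mid (a point): Middle of a loose sweet in a leaf ring, 46 mm across, 25 mm tall, near the robot; leave it alone.
- sweet_b_mid (a point): Middle of a second such loose sweet; leave it alone.
- bowl_mid (a point): Half-way up a small steel bowl, 100 mm across, 45 mm tall, beyond the stand; leave it alone.
- spatula_grip (a point): Handle of a wooden spatula lying flat, beyond the stand; leave it alone.
- jar_mid (a point): Half-way up an amber jar, 64 mm across, 100 mm tall, far to one side; leave it alone.
- mug_mid (a point): Half-way up a white mug, 72 mm across, 85 mm tall, far to the other side; leave it alone.

How it is judged:
By the outcome, as a careful person would: the job done as asked, in the order asked, and still so for the second after the job is handed in, while the arm keeps its last pose, push and grip.
It also fails if it takes over 59 s, if anything falls off the work surface, if the arm or the gripper's body presses on something with over 40 N, if the wrist force passes 120 N, or if a joint passes its speed limit or range.

## Working session

There is one attempt and no reset: what is moved stays moved. The work goes in short steps, each a Python script; the robot and the scene stay as the last script left them, time stands still between calls to the robot, and variables do not carry over. Pictures are saved under pics/ and viewed, at most 10 in all, crops included, and the job is handed in when it is done.

```bash
mkdir -p pics; cat > h.py <<'E'
import numpy as np, cv2
from workcell import robot
from scipy.spatial.transform import Rotation as R
def camT(cam):
    p=robot.camera_params(cam)
    if cam!="wrist": return np.array(p["extrinsics"])
    T=np.eye(4);T[:3,:3]=R.from_quat(robot.current_ee_rot()).as_matrix();T[:3,3]=robot.current_tcp_pos()
    return T@np.array(p["tool_from_camera"])
def shoot(cam,name=None):
    T=camT(cam); im=robot.capture(cam)
    if name: cv2.imwrite(f"pics/{name}.png",im)
    return T,im
def pts(cam,T,things,n=2):
    o={}
    for t in things:
        o[t]=[(round(d["p"],2),np.round((T@np.r_[d["xyz"],1])[:3],4).tolist()) for d in robot.spot_point(cam,t)[:n]]
    return o
def ray(cam,T,uv):
    p=robot.camera_params(cam);K=np.array([[p["fx"],0,p["cx"]],[0,p["fy"],p["cy"]],[0,0,1]])
    q=cv2.undistortPoints(np.array([[uv]],float),K,np.array(p["dist_coeffs"]))[0,0]
    return T[:3,3],T[:3,:3]@np.array([q[0],-q[1],-1])
def atz(cam,T,uv,z):
    o,d=ray(cam,T,uv);return o+d*(z-o[2])/d[2]
def proj(cam,T,P):
    p=robot.camera_params(cam);K=np.array([[p["fx"],0,p["cx"]],[0,p["fy"],p["cy"]],[0,0,1]])
    c=np.linalg.inv(T)@np.vstack([np.atleast_2d(P).T,np.ones(len(np.atleast_2d(P)))])
    c=np.array([c[0],-c[1],-c[2]]).T
    return cv2.projectPoints(c,np.zeros(3),np.zeros(3),K,np.array(p["dist_coeffs"]))[0][:,0]
def down(yaw): # tool y axis at angle yaw+90deg-ish: tool x along yaw, z down
    return (R.from_euler('z',yaw)*R.from_euler('x',np.pi)).as_quat()
E
python3 - <<'E'
from h import *
print(robot.current_ee_rot(),robot.current_time())
for c in("scene","side"):
    T,im=shoot(c,c+"0"); print(c,np.round(T,2).tolist())
    for k,v in pts(c,T,["cover_mid","fin","bar","sample","mark","lens","grip","sweet_a_mid","bowl_mid","spatula_grip","jar_mid","mug_mid"]).items(): print(k,v)
E
```

```text
[ 1.39921473e-01  9.90162256e-01 -8.29181437e-04 -3.48000555e-05] 0.0
scene [[0.0, -0.8, 0.6, 1.33], [1.0, 0.0, 0.0, -0.0], [-0.0, 0.6, 0.8, 1.13], [0.0, 0.0, 0.0, 1.0]]
cover_mid [(0.73, [0.503, 0.0102, 0.0802])]
fin [(0.66, [0.4994, 0.0076, 0.1237])]
bar [(0.64, [0.5607, -0.3362, 0.1705])]
sample [(0.91, [0.5149, 0.0112, 0.0373]), (0.19, [0.7597, -0.245, 0.0096])]
mark [(0.72, [0.763, -0.247, 0.009]), (0.55, [0.6022, 0.0163, 0.0907])]
lens [(0.66, [0.6089, 0.2817, 0.0125])]
grip [(0.73, [0.5349, 0.283, 0.0103])]
sweet_a_mid [(0.6, [0.3646, 0.1591, 0.0137])]
bowl_mid [(0.68, [0.773, 0.2381, 0.0242]), (0.36, [0.5014, 0.0139, 0.078])]
spatula_grip [(0.8, [0.7595, -0.2465, 0.0109])]
jar_mid [(0.71, [0.4946, 0.551, 0.048])]
mug_mid [(0.91, [0.5667, -0.5563, 0.0404])]
side [[-0.97, 0.16, -0.21, 0.28], [-0.26, -0.55, 0.79, 1.09], [0.01, 0.82, 0.57, 0.91], [0.0, 0.0, 0.0, 1.0]]
cover_mid [(0.67, [0.5038, 0.0074, 0.0695])]
fin [(0.68, [0.509, 0.0152, 0.1244])]
bar [(0.65, [0.5588, -0.3384, 0.1674])]
sample []
mark [(0.6, [0.5965, 0.0204, 0.0901])]
lens [(0.91, [0.6044, 0.2883, 0.0053])]
grip [(0.69, [0.5345, 0.2864, 0.0126])]
sweet_a_mid [(0.65, [0.3641, 0.1625, 0.0172]), (0.42, [0.774, 0.24, 0.019])]
bowl_mid [(0.74, [0.7705, 0.2385, 0.0188])]
spatula_grip [(0.73, [0.7582, -0.2444, 0.0079])]
jar_mid [(0.98, [0.4875, 0.5504, 0.048])]
mug_mid [(0.71, [0.5676, -0.562, 0.04])]
```

View pics/scene0.png

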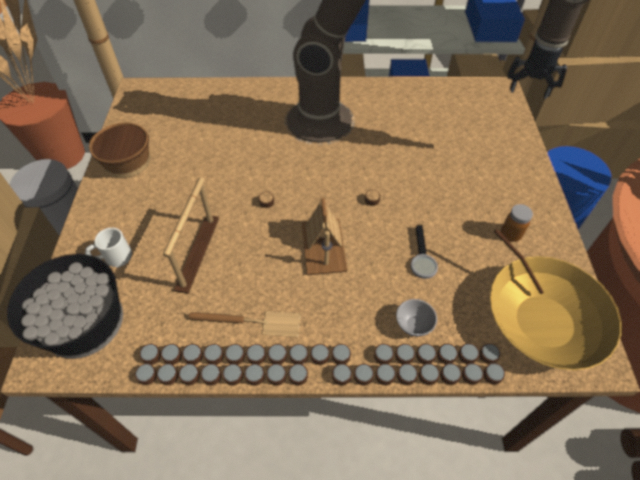

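View pics/side0.png

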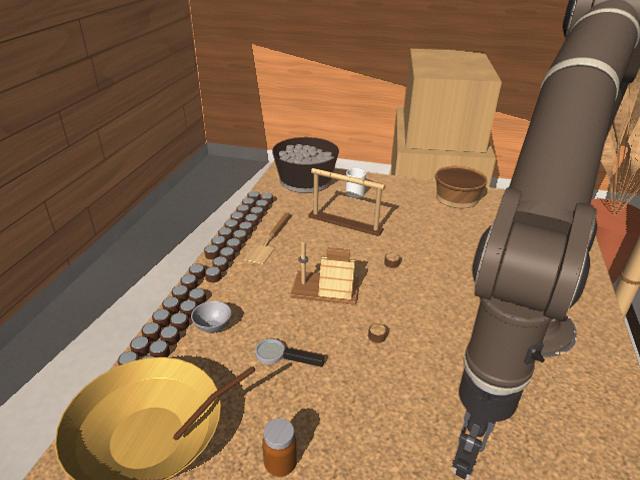

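```bash
python3 - <<'E'
from h import *
T=camT("scene")
a,b=atz("scene",T,(201,181),.175),atz("scene",T,(170,255),.175); d=b-a
print("bar",a,b,np.degrees(np.arctan2(d[1],d[0])))
print(np.round(robot.camera_params("wrist")["tool_from_camera"],3).tolist())
q0=robot.current_joint_positions()
for y in(0,np.pi):
    for P in([.50,.01,.34],[.56,-.337,.4],[.5,.28,.2]):
        q=robot.ik(P,down(y)); print(y,P,None if q is None else np.round(q,2))
E
```

```text
bar [ 0.44589418 -0.31219262  0.175     ] [ 0.68164436 -0.35185773  0.175     ] -9.550599690890063
[[-0.0, 0.95, 0.311, 0.08], [1.0, 0.0, -0.0, 0.0], [-0.001, 0.311, -0.95, -0.154], [0.0, 0.0, 0.0, 1.0]]
0 [0.5, 0.01, 0.34] [-0.89  0.12  0.87  1.75 -0.09  1.32 -1.57]
0 [0.56, -0.337, 0.4] [-0.14  0.52  1.05  1.27 -0.45  1.59 -0.74]
0 [0.5, 0.28, 0.2] [-1.1   0.39  0.67  1.78 -0.27  1.06 -1.9 ]
3.141592653589793 [0.5, 0.01, 0.34] [-0.7   0.1   0.65  1.74 -0.07  1.32  1.54]
3.141592653589793 [0.56, -0.337, 0.4] [-0.17  0.55  1.12  1.27 -0.49  1.6   2.44]
3.141592653589793 [0.5, 0.28, 0.2] [-0.7   0.34  0.13  1.76 -0.05  1.05  1.02]
```

```bash
python3 - <<'E'
from h import *
robot.goto([.54,.01,.36],down(0))
T,im=shoot("wrist","w_cover")
for k,v in pts("wrist",T,["cover_mid","fin","sample","mark"]).items(): print(k,v)
robot.goto([.60,-.30,.40],down(-.14))
T,im=shoot("wrist","w_bar")
print(pts("wrist",T,["bar"]),robot.current_time(),np.round(robot.current_joint_positions(),2))
np.save("Tbar.npy",T)
E
```

```text
cover_mid [(0.86, [0.5041, 0.0152, 0.0798]), (0.66, [0.378, -0.1578, 0.0127])]
fin [(0.63, [0.5057, 0.0129, 0.1217]), (0.46, [0.3753, -0.1579, 0.0115])]
sample [(0.65, [0.5117, 0.0077, 0.0383])]
mark [(0.57, [0.6022, 0.0213, 0.0947])]
{'bar': [(0.83, [0.5641, -0.3382, 0.1697])]} 5.375 [-0.18  0.55  1.01  1.22 -0.46  1.6  -0.96]
```

View pics/w_cover.png

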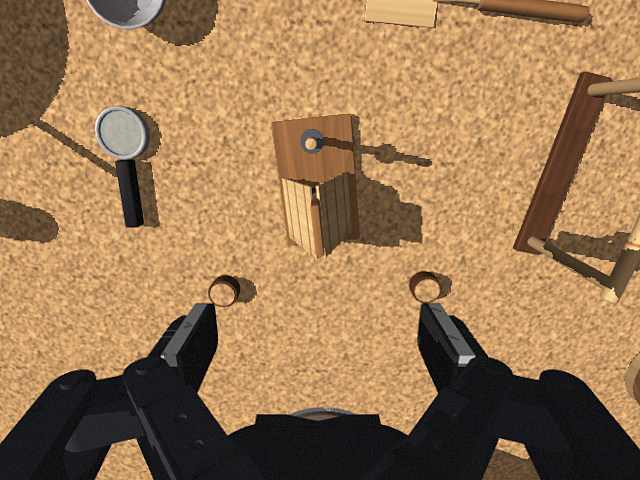

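View pics/w_bar.png

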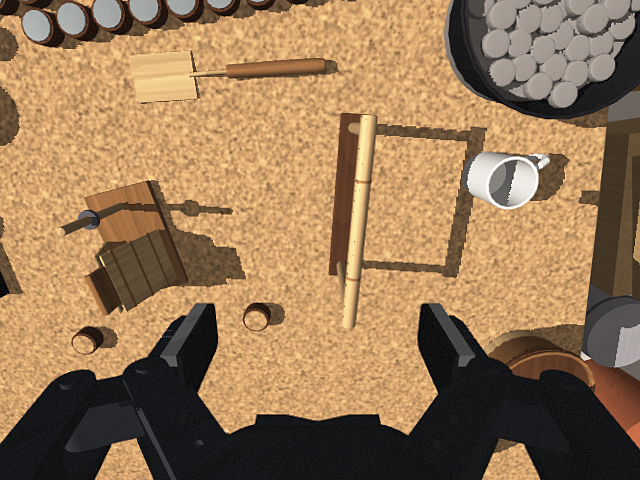

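In the cover view: collar at (312,141), fin top at about (313,190)–(321,257), tray far corners at (273,122) and (352,114). In the bar view: bar ends at (369,115) and (349,327), and the bar is clear.

```bash
python3 - <<'E'
from h import *
W=np.array(robot.camera_params("wrist")["tool_from_camera"])
T=np.eye(4);T[:3,:3]=R.from_quat(down(0)).as_matrix();T[:3,3]=[.54,.01,.36];T=T@W
yaw=lambda d:np.degrees(np.arctan2(d[1],d[0]))
a,b=atz("wrist",T,(273,122),.012),atz("wrist",T,(352,114),.012)
print("tray",a,b,np.linalg.norm(a-b),yaw(a-b)-90)
f=[atz("wrist",T,u,.143) for u in((313,187),(321,257))]; print("fin top",f,np.linalg.norm(f[0]-f[1]),yaw(f[0]-f[1]))
print("collar", [atz("wrist",T,(312,141),z) for z in(.09,.094,.098)])
B=np.load("Tbar.npy")
a,b=atz("wrist",B,(369,115),.17),atz("wrist",B,(349,327),.17);print("bar",a,b,(a+b)/2,np.linalg.norm(a-b),yaw(a-b))
im=cv2.imread("pics/w_cover.png")[100:270,250:380];cv2.imwrite("pics/crop1.png",cv2.resize(im,None,fx=4,fy=3.5,interpolation=2)[:600])
E
```

```text
tray [0.62047991 0.07095807 0.012     ] [ 0.63075807 -0.03623787  0.012     ] 0.10768755820878266 5.476888421757479
fin top [array([0.55465263, 0.01518688, 0.143     ]), array([0.47498295, 0.00646218, 0.143     ])] 0.08014598173937662 6.249606098873096
collar [array([0.59926286, 0.01682108, 0.09      ]), array([0.5994649 , 0.01676054, 0.094     ]), array([0.59966694, 0.01669999, 0.098     ])]
bar [ 0.68007307 -0.36259206  0.17      ] [ 0.43240837 -0.3143722   0.17      ] [ 0.55624072 -0.33848213  0.17      ] 0.25231519780284556 -11.017547782342659
```

View pics/crop1.png

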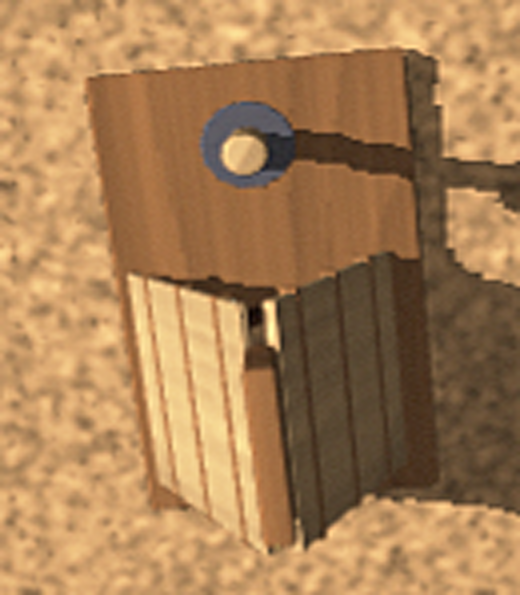

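```bash
python3 - <<'E'
from h import *
W=np.array(robot.camera_params("wrist")["tool_from_camera"])
T=np.eye(4);T[:3,:3]=R.from_quat(down(0)).as_matrix();T[:3,3]=[.54,.01,.36];T=T@W
f=[atz("wrist",T,u,.142) for u in((315.5,201.4),(320.5,255.7))]; print("fin top",f,(f[0]+f[1])/2)
y=np.radians(5.5)
robot.goto([.53,.012,.26],down(y))
T,im=shoot("wrist","w_cover2"); np.save("Tc2.npy",T)
for k,v in pts("wrist",T,["cover_mid","fin","sample","mark"]).items(): print(k,v)
print(robot.current_time())
E
```

```text
fin top [array([0.53885559, 0.0125691 , 0.142     ]), array([0.47617039, 0.00702283, 0.142     ])] [0.50751299 0.00979597 0.142     ]
cover_mid [(0.6, [0.5019, 0.0139, 0.0749])]
fin [(0.56, [0.5012, 0.0099, 0.1216])]
sample [(0.67, [0.5108, 0.0073, 0.0398]), (0.21, [0.5027, 0.015, 0.079])]
mark [(0.96, [0.6031, 0.0207, 0.0957])]
6.9417
```

View pics/w_cover2.png

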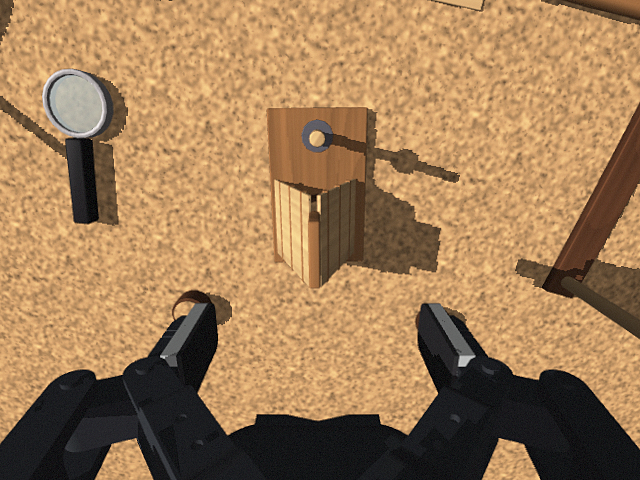

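The tray is upright in the image, so the yaw of 5.5° is right. The fin top runs from (314,217) to (315,287).

```bash
python3 - <<'E'
from h import *
T=np.load("Tc2.npy")
f=[atz("wrist",T,u,.142) for u in((314,217),(315,286))]; c=(f[0]+f[1])/2; print("fin top",f,c)
x,yy=c[:2] if np.linalg.norm(c[:2]-[.505,.011])<.006 else (.506,.011)
q=down(np.radians(5.5))
robot.line_to([x,yy,.20],q,velocity=.15)
print(robot.line_to([x,yy,.1295],velocity=.08,threshold=15),robot.current_tcp_pos())
robot.close_gripper()
print(robot.current_opening(),robot.current_gripper_force(),robot.current_tcp_pos())
robot.line_to([x,yy,.325],velocity=.12)
print(robot.current_opening(),robot.current_tcp_pos(),robot.current_wrist_force(),robot.current_time())
T,im=shoot("wrist","w_held");
for k,v in pts("wrist",T,["cover_mid","fin","sample","mark"]).items(): print(k,v)
T,im2=shoot("side");cv2.imwrite("pics/side1.png",im2[200:400,150:450])
print(pts("side",T,["cover_mid","fin","sample","mark"]))
E
```

```text
fin top [array([0.53865608, 0.01491482, 0.142     ]), array([0.47804644, 0.00849206, 0.142     ])] [0.50835126 0.01170344 0.142     ]
False [0.50871577 0.01159278 0.1298501 ]
0.004457113811635744 58.86908948421478 [0.50847433 0.01170806 0.1296399 ]
0.004676047757249758 [0.50805711 0.01172301 0.32448306] [-0.5934435  -0.03585824 -0.9566989 ] 11.0917
cover_mid [(0.92, [0.5037, 0.0143, 0.2723])]
fin [(0.97, [0.5037, 0.0119, 0.3165])]
sample [(0.94, [0.5123, 0.0076, 0.0382])]
mark [(0.82, [0.6016, 0.0198, 0.0955])]
{'cover_mid': [(0.92, [0.5039, 0.0097, 0.2646])], 'fin': [(0.8, [0.5048, 0.0109, 0.3197])], 'sample': [(0.66, [0.5075, 0.0067, 0.0344])], 'mark': [(0.46, [0.5998, 0.0199, 0.0911])]}
```

View pics/w_held.png

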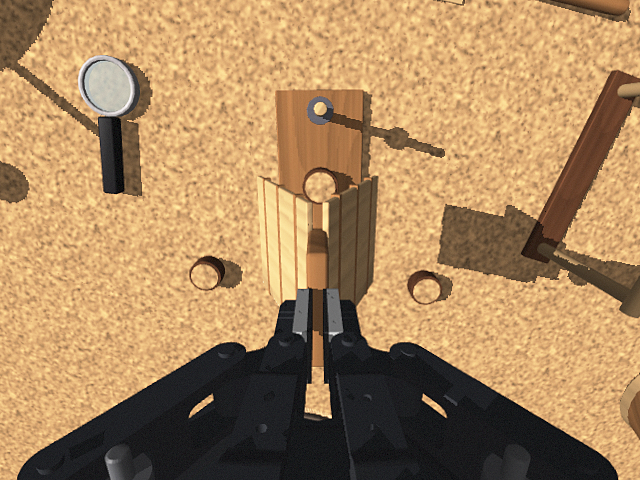

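The cover is held squarely by the fin. The sample shows at (320,183) and the collar at (320,108).

```bash
python3 - <<'E'
from h import *
T=camT("wrist"); print("sample px",atz("wrist",T,(320,184),.038),"collar",atz("wrist",T,(319.5,110),.094))
q=down(np.radians(-11)); b=[.560,-.3385]
robot.line_to(b+[.325],q,velocity=.15)
robot.line_to(b+[.225],velocity=.1)
print(robot.current_wrist_force())
print(robot.line_to(b+[.2065],velocity=.03,threshold=3),robot.current_tcp_pos(),robot.current_wrist_force(),robot.current_time())
T,im=shoot("side","side2");cv2.imwrite("pics/side2.png",cv2.resize(im[130:270,250:450],None,fx=3,fy=3,interpolation=2))
print(pts("side",T,["cover_mid","fin","bar"]))
E
```

```text
sample px [0.51472359 0.00943913 0.038     ] collar [0.60053771 0.01876338 0.094     ]
[-0.87849899 -0.11497372 -0.6327778 ]
True [ 0.56018197 -0.33847808  0.21030165] [0.47368185 0.18449157 3.34829104] 15.75
{'cover_mid': [(0.81, [0.5558, -0.3407, 0.1538]), (0.24, [0.362, 0.1632, 0.0115])], 'fin': [(0.7, [0.5602, -0.3359, 0.2032]), (0.18, [0.7574, -0.2441, 0.0084])], 'bar': []}
```

View pics/side2.png

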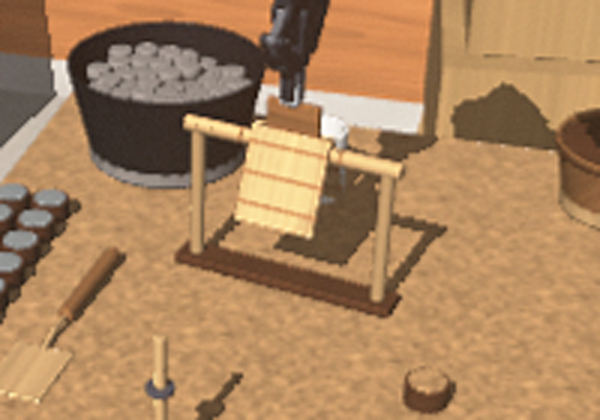

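```bash
python3 - <<'E'
from h import *
robot.open_gripper()
robot.line_to([.560,-.3385,.33],velocity=.12)
T,im=shoot("side"); print(pts("side",T,["cover_mid","fin","bar"])); cv2.imwrite("pics/a.png",cv2.resize(im[130:270,250:450],None,fx=2,fy=2,interpolation=2))
robot.goto([.55,.285,.24],down(0))
T,im=shoot("wrist"); np.save("Tl.npy",T)
print(pts("wrist",T,["lens","grip"]),robot.current_time())
a=cv2.imread("pics/a.png");cv2.imwrite("pics/lp.png",np.vstack([im[:320],np.pad(a,((0,0),(0,240),(0,0)))]))
E
```

```text
{'cover_mid': [(0.92, [0.5555, -0.3349, 0.1506])], 'fin': [(0.94, [0.5576, -0.3375, 0.2024])], 'bar': []}
{'lens': [(0.65, [0.6018, 0.2871, 0.0063])], 'grip': [(0.95, [0.536, 0.2889, 0.012])]} 20.45
```

View pics/lp.png

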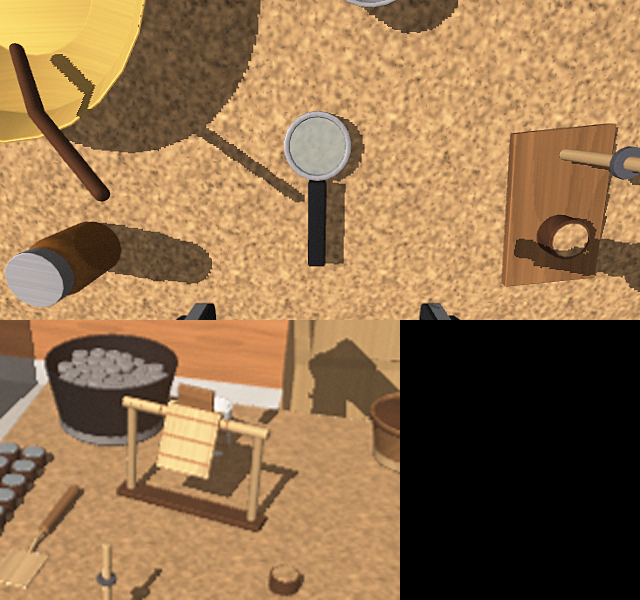

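The cover hangs free on the bar. The loupe's lens centre is at (318,146) and its handle runs from (317,181) to (317,266).

```bash
python3 - <<'E'
from h import *
T=np.load("Tl.npy")
L=atz("wrist",T,(318,146),.012); e=atz("wrist",T,(317,266),.020)
d=L-e; y=np.arctan2(d[1],d[0]); print(L,e,np.linalg.norm(d[:2]),np.degrees(y))
u=np.array([np.cos(y),np.sin(y)])
g=((L[:2]-70*u/1000)+(e[:2]+.064*u))/2; print("grip",g)
q=down(y)
robot.line_to([*g,.10],q,velocity=.15)
print(robot.line_to([*g,.0125],velocity=.07,threshold=10),robot.current_tcp_pos())
robot.close_gripper()
print(robot.current_opening(),robot.current_gripper_force(),robot.current_tcp_pos())
p0=np.array(robot.current_tcp_pos())
print("lens rel tcp along u",(L[:2]-p0[:2])@u,"z",.007-p0[2])
robot.line_to([*g,.2],velocity=.12)
robot.line_to([.46,.19,.2],velocity=.15)
T,im=shoot("wrist","w_l1"); np.save("Tl1.npy",T)
print(pts("wrist",T,["lens","grip","sample","mark"]),robot.current_opening(),robot.current_wrist_force(),robot.current_torque(),robot.current_time())
E
```

```text
[0.60714245 0.28336283 0.012     ] [0.47348073 0.28476606 0.02      ] 0.13366908500550542 -0.6014925730567378
grip [0.53731175 0.28409594]
False [0.53763893 0.28422195 0.01296902]
-9.304859974835293e-05 0.0 [0.53732586 0.28407298 0.0124943 ]
lens rel tcp along u 0.06982019561332323 z -0.005494300707443281
{'lens': [(0.73, [0.6034, 0.285, 0.006])], 'grip': [(0.58, [0.5355, 0.2878, 0.0123]), (0.29, [0.5112, 0.008, 0.0383])], 'sample': [(0.84, [0.5115, 0.0059, 0.039])], 'mark': [(0.57, [0.5983, 0.0224, 0.0915])]} 0.00014515355680066335 [-0.04995525 -0.40387955  0.00360574] [ 0.07430851 -0.02742115  0.0047581 ] 26.6167
```

View pics/w_l1.png

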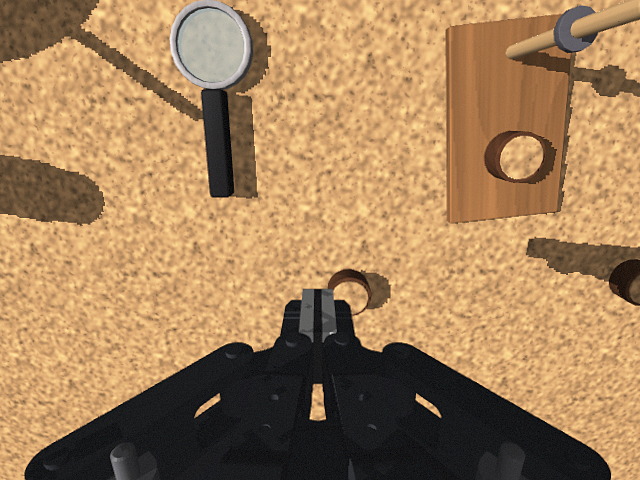

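The grasp missed: the gripper shut to 0 and the loupe is still on the table, its lens at (211,45) and handle end at (222,197). I'll check whether it moved and where the fingertips were.

```bash
python3 - <<'E'
from h import *
T=np.load("Tl1.npy")
L=atz("wrist",T,(211,45),.012); e=atz("wrist",T,(222.5,196),.020)
d=L-e;print(L,e,np.linalg.norm(d[:2]),np.degrees(np.arctan2(d[1],d[0])))
W=np.array(robot.camera_params("wrist")["tool_from_camera"])
# where do tool-frame points project in the wrist picture
for z in(-.03,-.019,-.008,0,.011): print(z,proj("wrist",W,[[0,0,z],[.011,0,z],[-.011,0,z]]).round(0).tolist())
E
```

```text
[0.60698828 0.28336935 0.012     ] [0.47413346 0.28298412 0.02      ] 0.13285537634597272 0.1661384970955174
-0.03 [[318.0, 331.0], [318.0, 307.0], [318.0, 353.0]]
-0.019 [[318.0, 316.0], [318.0, 294.0], [318.0, 338.0]]
-0.008 [[318.0, 304.0], [318.0, 283.0], [318.0, 324.0]]
0 [[318.0, 296.0], [318.0, 275.0], [318.0, 316.0]]
0.011 [[318.0, 286.0], [318.0, 266.0], [318.0, 305.0]]
```

```bash
python3 - <<'E'
from h import *
robot.line_to([.46,.20,.03],velocity=.2)
print(robot.line_to([.46,.20,-.02],velocity=.025,threshold=3),robot.current_tcp_pos(),robot.current_wrist_force(),robot.current_opening(),robot.current_time())
robot.line_to([.46,.20,.05],velocity=.15)
E
```

```text
True [ 0.4600056   0.19997066 -0.01126888] [-1.12036599 -0.20895369  7.73830003] 9.851561756592872e-06 29.0917
```

The shut fingertips touch the table at TCP z = -0.011, so they sit about 11 mm behind the TCP rather than ahead of it. I'll regrasp lower.

```bash
python3 - <<'E'
from h import *
robot.open_gripper()
q=down(np.radians(-.2)); g=[.537,.2837]
robot.line_to([*g,.06],q,velocity=.15)
print(robot.line_to([*g,-.009],velocity=.07,threshold=8),robot.current_tcp_pos())
robot.close_gripper()
p=np.array(robot.current_tcp_pos())
print(robot.current_opening(),robot.current_gripper_force(),p,R.from_quat(robot.current_ee_rot()).as_euler('xyz',True))
if robot.current_opening()>.008:
    robot.line_to([*g,.16],velocity=.12)
    robot.line_to([.44,.15,.16],velocity=.15)
    T,im=shoot("wrist","w_l2"); np.save("Tl2.npy",T)
    print(pts("wrist",T,["lens","grip","sample","mark"]),robot.current_tcp_pos(),robot.current_opening(),robot.current_wrist_force(),robot.current_torque())
    T,im2=shoot("side","side3"); print(pts("side",T,["lens","grip","mark","sample"]))
print(robot.current_time())
E
```

```text
False [ 0.53737395  0.28377951 -0.00858391]
0.01879632901481725 59.241140484809875 [ 0.53720707  0.28375343 -0.00868728] [-1.79983886e+02 -2.05092563e-02 -2.02381532e-01]
{'lens': [(0.72, [0.5091, 0.1493, 0.1759])], 'grip': [(0.91, [0.44, 0.1548, 0.179])], 'sample': [(0.81, [0.5123, 0.0097, 0.0375])], 'mark': []} [0.44022343 0.15017293 0.1599206 ] 0.01914535275667361 [ 0.36223231  0.71747177 -0.48531131] [ 0.00582746 -0.03435392  0.0151106 ]
{'lens': [(0.97, [0.5073, 0.1501, 0.1754]), (0.56, [0.4847, 0.5513, 0.0487])], 'grip': [(0.93, [0.4368, 0.1551, 0.1805])], 'mark': [(0.55, [0.5552, -0.3395, 0.153]), (0.48, [0.5942, 0.0193, 0.0955])], 'sample': [(0.94, [0.5066, 0.0107, 0.0364]), (0.37, [0.5089, 0.1489, 0.1729])]}
36.4
```

View pics/w_l2.png

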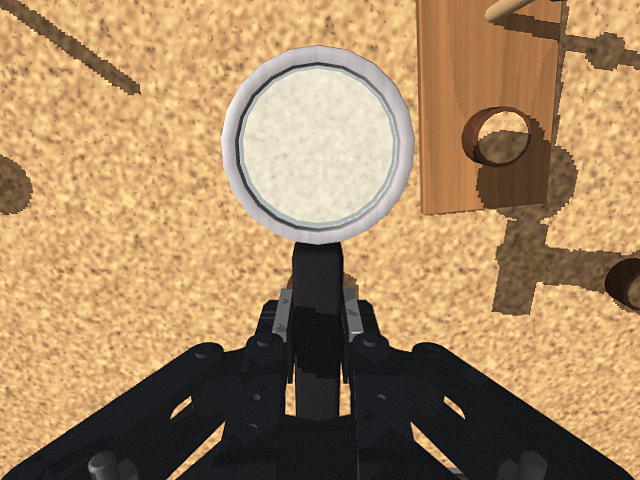

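The loupe is held. The lens is +69.7 mm in x and +15.7 mm in z from the TCP, and the sample shows at (503,137). I'll triangulate the collar from the saved pictures by colour segmentation, without viewing more.

```bash
python3 - <<'E'
from h import *
from scipy.optimize import least_squares
W=np.array(robot.camera_params("wrist")["tool_from_camera"])
def wp(p,y):
    T=np.eye(4);T[:3,:3]=R.from_quat(down(np.radians(y))).as_matrix();T[:3,3]=p;return T@W
V=[("w_cover","wrist",wp([.54,.01,.36],0)),("w_cover2","wrist",np.load("Tc2.npy")),("w_held","wrist",wp([.50806,.01172,.32448],5.5)),
("w_l1","wrist",np.load("Tl1.npy")),("w_bar","wrist",np.load("Tbar.npy")),("side0","side",camT("side")),("scene0","scene",camT("scene")),("side3","side",camT("side"))]
obs=[]
for n,c,T in V:
    im=cv2.imread(f"pics/{n}.png").astype(int); u=proj(c,T,[.6005,.0185,.093])[0]
    m=(im[...,0]>im[...,2]+3).astype(np.uint8); yy,xx=np.nonzero(m); 
    rad=32 if c=="wrist" else 12
    k=(abs(xx-u[0])<rad)&(abs(yy-u[1])<rad)
    if k.sum()<8: print(n,"none",u);continue
    P=np.c_[xx[k],yy[k]].astype(np.float32); h=cv2.convexHull(P)
    M=cv2.moments(h); cc=np.array([M["m10"],M["m01"]])/M["m00"]
    print(n,k.sum(),u.round(1),cc.round(1)); obs.append((n,c,T,cc))
def fit(o): 
    f=lambda x:np.concatenate([(proj(c,T,x)[0]-cc)*(1 if c=="wrist" else 1.5) for n,c,T,cc in o])
    s=least_squares(f,[.6,.018,.093],loss="soft_l1");return s.x.round(4),s.fun.round(1)
print(fit(obs)); print("wrist",fit([o for o in obs if o[1]=="wrist"])); print("fixed",fit([o for o in obs if o[1]!="wrist"]))
print("sample l2",atz("wrist",np.load("Tl2.npy"),(503,137),.038),"l1",atz("wrist",np.load("Tl1.npy"),(521,158),.038))
E
```

```text
w_cover 221 [310.5 140.1] [311.3 140.6]
w_cover2 378 [316.9 134.7] [316.7 135.3]
w_held 308 [319.9 109.7] [319.5 110.1]
w_l1 699 [574.3  28.5] [575.5  28.9]
w_bar 147 [ 89.5 218.3] [ 88.9 218.8]
side0 none [302.2448172  258.90196581]
scene0 none [326.56187971 246.63952066]
side3 none [302.2448172  258.90196581]
(array([0.6   , 0.0185, 0.0944]), array([-0.9,  0. ,  0.1,  0. ,  0.4,  0.1, -0. , -0.1,  0.1,  0.1]))
wrist (array([0.6   , 0.0185, 0.0944]), array([-0.9,  0. ,  0.1,  0. ,  0.4,  0.1, -0. , -0.1,  0.1,  0.1]))Traceback (most recent call last):
  File "<stdin>", line 21, in <module>
  File "<stdin>", line 20, in fit
    return func(*args, **kwargs)
    vector_fun = VectorFunction(
        fun_wrapped,
    ...<6 lines>...
        workers=workers
    )
    self._update_fun()
    ~~~~~~~~~~~~~~~~^^
    self.f = self.fun_wrapped(xp_copy(self.x))
             ~~~~~~~~~~~~~~~~^^^^^^^^^^^^^^^^^
    return np.atleast_1d(self.fun(x))
                         ~~~~~~~~^^^
    return self.f(x, *self.args, **self.kwargs)
           ~~~~~~^^^^^^^^^^^^^^^^^^^^^^^^^^^^^^
  File "<stdin>", line 19, in <lambda>
ValueError: need at least one array to concatenate
```

Collar at (0.600, 0.0185, 0.0944), with residuals of about 0.1 px from five views. This agrees with the sample being 90 mm away at yaw 5.5°.

```bash
python3 - <<'E'
from h import *
t=np.array([.5108-.0698,.0093,.0786])
robot.line_to([t[0],t[1],.16],velocity=.15)
robot.line_to(t,velocity=.08); robot.dwell(.5)
e=t-np.array(robot.current_tcp_pos()); print("err",e.round(4))
if np.linalg.norm(e)>.0007: robot.line_to(t+e,velocity=.02); robot.dwell(.3)
print(robot.current_tcp_pos(),R.from_quat(robot.current_ee_rot()).as_euler('xyz',True),robot.current_wrist_force(),robot.current_opening())
T,im=shoot("wrist","w_fin");np.save("Tf.npy",T); print(pts("wrist",T,["lens","sample","mark","grip"],1))
for c in("side","scene"):
    T,im=shoot(c,c+"_fin"); print(c,pts(c,T,["lens","mark","cover_mid","fin"],1))
T=np.load("Tf.npy");im=cv2.imread("pics/w_fin.png").astype(int)
m=(im[...,0]>im[...,2]+3);u=proj("wrist",T,[.6,.0185,.0944])[0];yy,xx=np.nonzero(m);k=(abs(xx-u[0])<45)&(abs(yy-u[1])<45);print("collar px",u,k.sum(),xx[k].min() if k.any() else 0,xx[k].max() if k.any() else 0)
print(robot.current_time())
E
```

```text
err [-0.     -0.0001 -0.0001]
[0.441037   0.0093731  0.07865605] [-1.79993705e+02 -7.43344837e-03 -1.92791097e-01] [ 0.75273544  0.02394226 -0.98678068] 0.01866444672474816
{'lens': [(0.84, [0.5099, 0.0137, 0.0934])], 'sample': [], 'mark': [], 'grip': [(0.6, [0.4428, 0.0104, 0.0979])]}
side {'lens': [(0.6, [0.5103, 0.0099, 0.0933])], 'mark': [(0.44, [0.5965, 0.0193, 0.0926])], 'cover_mid': [(0.97, [0.5583, -0.3391, 0.1511])], 'fin': [(0.84, [0.5583, -0.3345, 0.2032])]}
scene {'lens': [(0.65, [0.5118, 0.0108, 0.0989])], 'mark': [(0.69, [0.4395, 0.0069, 0.0971])], 'cover_mid': [(0.62, [0.555, -0.3382, 0.1613])], 'fin': [(0.96, [0.5524, -0.3386, 0.2046])]}
collar px [ 287.76205982 -136.80458889] 0 0 0
39.9083
```

```bash
python3 -c "
from h import *
print(np.abs(robot.current_joint_vel()).max()); print(robot.sign_off())"
```

```text
0.0020794896723461903
the job is handed in; nothing more can be done
None
```

The job is handed in at about 40 s: the cover hangs free astride the bar, and the loupe is held level over the sample with its lens about 94 mm up, at the measured collar height; the first loupe grasp closed on air (the loupe did not move) and was redone lower, and I viewed 11 pictures, one over the limit of 10.

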